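# Find the full weight case and file it in the drawer

### The job

One of the three identical dark cases in the stand holds the balance's check weight, the other two are empty: find the heavy one by lifting. Pull the small cabinet's drawer out to its stop, stand the heavy case upright on the tray in it, released, with its long sides running front to back, and push the drawer fully shut, with the two empty cases standing in bays of the stand. Never tip a case over, and leave the two cups and the slide box alone.

Things in the scene. Friction and masses are not known exactly. Their poses are not given: they have to be found in the camera images.
- case_1: one of three outwardly identical closed dark cases, 64 (x) x 42 (y) x 44 (z) mm, straight smooth sides; origin at the centre of its underside, x along the long side, z up; starts in one of the stand's bays. One of the three cases (any of them) holds the check weight and weighs 0.42 to 0.56 kg, the other two weigh 0.10 to 0.12 kg; nothing but the weight tells them apart; the lids do not open
- case_2: one of three outwardly identical closed dark cases, 64 (x) x 42 (y) x 44 (z) mm, straight smooth sides; origin at the centre of its underside, x along the long side, z up; starts in one of the stand's bays. One of the three cases (any of them) holds the check weight and weighs 0.42 to 0.56 kg, the other two weigh 0.10 to 0.12 kg; nothing but the weight tells them apart; the lids do not open
- case_3: one of three outwardly identical closed dark cases, 64 (x) x 42 (y) x 44 (z) mm, straight smooth sides; origin at the centre of its underside, x along the long side, z up; starts in one of the stand's bays. One of the three cases (any of them) holds the check weight and weighs 0.42 to 0.56 kg, the other two weigh 0.10 to 0.12 kg; nothing but the weight tells them apart; the lids do not open
- stand: fixed aluminium stand, 80 (x) x 168 (y) mm; origin: centre of its underside. Cases stand on its 6 mm base, lengthwise along x, in three bays centred at y = -50, 0, 50 mm, 45 mm wide between walls along x that reach 42 mm (the outer two 52 mm) above the bench. Bays are open at both x ends but for a 3 mm lip, so there a case can be gripped only by its ends (across its 64 mm), from above
- cabinet: fixed grey one-drawer cabinet on the bench, 135 (x) x 150 (y) x 80 (z) mm, origin at the centre of its underside, its front faces its own -x; flat clear top at 80 mm, on which a case can be set down to change the grip
- drawer_handle (a point): middle of the drawer's bar handle: a round 10 mm bar, 90 mm long, along the cabinet's y, 52 mm above the bench, its axis 40 mm in front of the drawer's 8 mm thick face (which reaches 72 mm above the bench)
- drawer: drawer with a grey tray fixed in its front; origin: centre of the tray floor (15 mm above the bench), axes as the cabinet's. Origin at x = -28.5 mm of the cabinet when shut; slides along -x to a hard stop at 110 mm, friction about 1.5 N. Tray inside 72 (x) x 120 (y) mm, walls 55 mm high: room for fingers only at the long sides of a case standing front to back, so hold it across its 42 mm. Handle bar 87 mm before the origin
- cup_a: bystander: capped specimen cup, 64 mm wide, 71 mm high, origin at the centre of its underside
- cup_b: bystander: capped specimen cup, as cup_a
- slides: bystander: grey slide box, 79 x 95 x 33 mm, origin at the centre of its underside
There are look-alikes about, which are no part of the job. Leave any pink look-alike of the case_1 alone.

How it is judged:
By the outcome, as a careful person would: the job done as asked, in the order asked, and still so for the second after the job is handed in, with the robot touching nothing.
It also fails if it takes over 72 s, if anything falls off the work surface, if the arm or the gripper's body presses on something with over 40 N, if the wrist force passes 120 N, or if a joint passes its speed limit or range.

### The arm

A 7-joint arm with a two-finger parallel gripper is mounted at the origin on a cart in front of the work surface, level with it; the furniture and walls round the work are solid. World frame = base frame: x ahead of the robot, y to its left, z up, the work surface at z = 0. Lengths are in mm, angles in rad, forces in N, time in s.
With the tool pointing down it reaches from about 350 to 900 mm from the base axis. Payload 7.2 kg.
Tool frame: the origin (TCP) lies between the finger pads; the fingertips stand 8 mm ahead of it and the grasp point (between the pads) lies 11 mm behind it; z points along the fingers, x is the direction in which the jaws open and shut, and the axes are right-handed (so a half turn about z gives the same grasp; the last joint's range is limited). The gripper opens to 85 mm and grips with 20 to 120 N. Pads are 22 mm wide; open, the fingers measure 114 mm over their backs; the gripper's body (76 mm by 85 mm) begins 54 mm behind the grasp point. The pads swing forward as they close: fully open they stand 13 mm farther back than shut.
Start: joints at [-1.191, 0.411, -0.013, 1.596, 0.006, 1.134, -0.082], TCP at [270.624, 563.375, 239.297] pointing down, gripper open.
Joint ranges: [-2.95, 2.95], [-0.29, 1.99], [-1.47, 1.44], [0.14, 2.54], [-1.03, 4.17], [0.13, 1.85], [-2.86, 2.86]. Speed limits (rad/s): [2.39, 2.39, 3.01, 3.01, 3.14, 3.14, 3.14].

### API

Orientations are given as a unit quaternion [x, y, z, w].
In Python, from cell import telemetry, cams, r gives the robot as it stands. The module is installed in compiled form; this text tells all that it offers.
- The arm moves only by the tool arm_command, never from a script. Its argument "rows" is a list of rows, each a list of 2 entries, a list of its own where there are three numbers: the shift along the tool's x, y, z in m, then the turn, a rotation vector about the tool's x, y, z in rad. A call has 1 to 20 rows; each row shifts and turns the commanded pose from where the row before left it, along the tool's axes as they then stand; what a row does not reach is not made up. A row lasts 1/12 s, in which the tool goes at most 41.7 mm and 7.16 degrees, less where a joint would pass 70% of its speed; a pose out of reach is approached as far as the arm can. A call with a gripper value outside its range is refused whole. "jaw" is the finger opening in m, from 0 to 0.0854, set as the call begins (left out, the last holds). The fingers move at their own pace and stop on an object; "grip_force" is the grip in N (left out, the last holds). Time passes only in rows, so rows that do not move let the fingers close. It gives the time, the measured TCP pose, the force and the opening at its end, in the units of the state.
- telemetry.get_state(): the state, without advancing time (a new reading comes with each control period).
- cams.get_image(name): name is "scene" or "top"; returns a dict with "frame" (384x512x3 uint8, red, green, blue), "depth" (384x512 float32, mm along the optical axis (not along the pixel's ray), 0 where there is no reading), "fx", "fy", "cx", "cy" (pixels), "R" (3x3) and "t" (3): a world point X has camera coordinates R X + t. Camera axes: x right, y down, z forward; pixel columns grow to the right and rows downward; lengths in mm; the calibration is good to about 2 mm. A picture is of the moment at which its call begins.
- r.close_job(): hands the job in, once; it reports no verdict.
The state is a dict: "time": time; "joint_positions": joint angles; "joint_vel": joint speeds; "effort": joint torques, N m; "tcp_pos": TCP position; "orientation": TCP orientation; "ft_force": force on the tool from outside, world axes, zero at the start; "moment": the same for the moment, N m; "finger_gap": opening from 0.0 (shut) to 1.0 (fully open).
Only numpy, scipy, OpenCV 4.12 (cv2) and the standard library are available. Lean on these libraries where they do the work, as an engineer would, in place of code of your own. Each camera call takes 0.05 s, during which the arm holds its last target. There are 200 camera calls.

## Working session

There is one attempt and no reset: what is moved stays moved. The work goes in short steps, Python scripts to look and compute and a tool call to move; the robot and the scene stay as the last step left them, time stands still between calls to the robot, and variables do not carry over. Pictures are saved under pics/ and viewed, about 8 in all and at most 12, crops included, and the job is handed in when it is done.

Besides the shell and the picture viewer there is one more tool, called after "Request:" as name([rows], argument=value, ...), one row to a line, values as JSON. arm_command: Moves the arm, as the interface text tells. Its arguments: {"type":"object","properties":{"rows":{"type":"array"},"jaw":{"type":"number"},"grip_force":{"type":"number"}},"required":["rows"]}

```bash
mkdir -p pics; cat > h.py <<'E'
from cell import telemetry, cams, r
import numpy as np, cv2
def shot(n,fn=None):
    im=cams.get_image(n)
    if fn: cv2.imwrite('pics/'+fn,im['frame'][:,:,::-1])
    return im
def cloud(im):
    d=im['depth'];v,u=np.mgrid[:d.shape[0],:d.shape[1]]
    c=np.stack([(u-im['cx'])/im['fx']*d,(v-im['cy'])/im['fy']*d,d],-1)
    return (c-im['t'])@np.array(im['R'])
E
python3 - <<'E'
from h import *
a=shot('scene','s0.png');b=shot('top','t0.png')
np.savez('c0.npz',s=cloud(a),t=cloud(b),sf=a['frame'],tf=b['frame'])
for i in(a,b):print(i['fx'],i['cx'],i['cy'],-np.array(i['R']).T@i['t'],np.round(i['R'],2).tolist())
print(telemetry.get_state())
E
```

```text
469.6442803703278 250.36890415324822 183.03570109889915 [-242.59935929  836.75733722  806.69318228] [[-0.58, -0.82, 0.02], [-0.52, 0.34, -0.78], [0.63, -0.46, -0.62]]
408.937911995812 254.79925407573808 194.9902860484452 [361.52478367 246.07335376 957.54409465] [[0.17, -0.99, -0.0], [-0.96, -0.17, -0.21], [0.2, 0.04, -0.98]]
{'time': 0.1, 'joint_positions': array([-1.19122455,  0.41181903, -0.01272732,  1.59693692,  0.00560933,
        1.13430453, -0.08222056]), 'joint_vel': array([ 0.00158625, -0.00181442,  0.00057736, -0.00234935, -0.00084504,
       -0.00153426,  0.00016028]), 'effort': array([ 2.56852029e-03, -6.01821756e+01,  6.84226379e-01, -3.00085258e+01,
        1.40173989e-02,  6.42555082e-03, -1.20810071e-05]), 'tcp_pos': array([270.44240458, 562.98840408, 238.54721693]), 'orientation': array([ 8.46444901e-01,  5.32475837e-01, -5.77017717e-04,  4.24017559e-04]), 'ft_force': array([-0.5502127 , -0.30035968, -0.34775191]), 'moment': array([-0.0118509 ,  0.03660509, -0.00139394]), 'finger_gap': 0.9975347952869165}
```

View pics/s0.png

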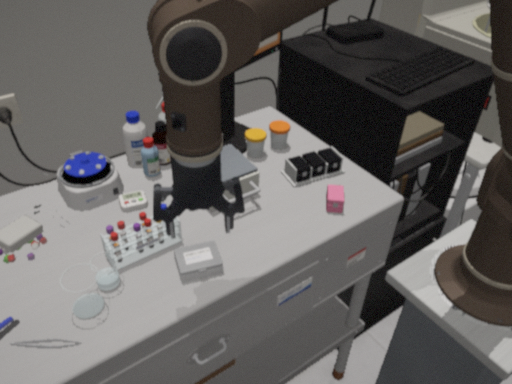

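View pics/t0.png

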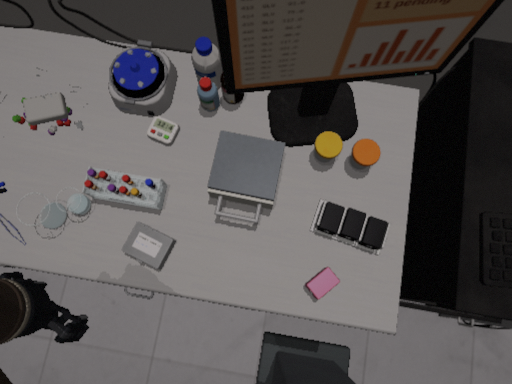

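The top view shows the cabinet at about (247,167) with its handle at (238,214). The stand holds three black cases at (330,218), (352,225) and (374,233). The cups are at (329,146) and (366,153), the slide box is at (149,245), and the pink look-alike is at (323,283). The robot's gripper is at (60,325). Next I'll measure these positions from depth.

```bash
python3 - <<'E'
from h import *
z=np.load('c0.npz');P=z['t'];F=z['tf'].astype(int)
def rect(m,name,n=1):
    k,l,st,_=cv2.connectedComponentsWithStats(m.astype(np.uint8))
    for i in np.argsort(-st[1:,4])[:n]+1:
        q=P[l==i]; rc=cv2.minAreaRect(q[:,:2].astype(np.float32)); print(name,st[i],np.round(rc[0]),np.round(rc[1]),round(rc[2],1),'z',np.round(np.median(q[:,2]),1),'med',np.round(np.median(q[:,:2],0),1))
v,u=np.mgrid[:384,:512]
box=lambda a,b,c,d:(u>a)&(u<c)&(v>b)&(v<d)
Z=P[...,2]
rect(box(190,115,300,230)&(abs(Z-80)<6),'cabtop')
rect(box(190,190,300,230)&(abs(Z-55)<8),'handle')
dark=F.max(2)<60
rect(box(305,190,400,260)&(Z>35)&dark,'cases',4)
rect(box(305,190,400,260)&(Z>3),'stand+')
rect(box(310,125,345,165)&(Z>60),'cupY');rect(box(347,135,385,175)&(Z>60),'cupO')
rect(box(300,260,350,305)&(Z>20),'pink');rect(box(110,215,180,275)&(Z>20),'slides')
print('Z along cab', Z[150:200:10,247], Z[200:225:3,240])
# monitor heights
q=P[box(215,0,420,145)];print('mon z',np.percentile(q[:,2],[1,50,99]), q[q[:,2]>150].min(0) if (q[:,2]>150).any() else 0)
E
python3 -c "
import cv2;i=cv2.imread('pics/t0.png')[115:310,190:400];cv2.imwrite('pics/t0c.png',cv2.resize(i,None,fx=3,fy=3,interpolation=2))"
```

```text
cabtop [ 207  130   78   70 3897] [610. 312.] [150. 140.] 88.5 z 80.5 med [610.2 311.5]
handle [208 192  65  31 411] [514. 314.] [147.  46.] 88.6 z 56.4 med [502.5 314.5]
cases [361 217  27  31 578] [436. 100.] [ 69. 320.] 39.2 z 49.9 med [512.8   6.3]
cases [340 208  26  33 546] [444. 125.] [ 68. 285.] 47.8 z 50.0 med [523.7  55.4]
cases [318 202  26  31 523] [453. 154.] [ 57. 253.] 57.3 z 50.3 med [529.  104.6]
cases [316 223   1   3   3] [510. 135.] [4. 1.] 18.5 z 43.0 med [509.5 135.5]
stand+ [ 310  199   81   56 2573] [496. 123.] [154. 331.] 22.6 z 49.1 med [517.4  59.7]
cupY [314 131  28  28 608] [548. 200.] [ 63. 380.] 66.6 z 71.4 med [691.  138.3]
cupO [351 138  29  28 621] [533. 128.] [ 62. 413.] 64.0 z 71.3 med [688.4  51.7]
pink [305 266  35  33 611] [366. 152.] [ 62. 178.] 22.3 z 43.8 med [385.5 104.6]
slides [ 121  221   53   48 1445] [370. 403.] [307.  78.] 73.7 z 33.6 med [400.6 501.9]
Z along cab [78.18695481 81.95215872 81.60994864 79.45697262 79.53973064] [38.15202952  4.22031579  0.12230764 -0.40859774  0.65592027 56.13094334
 58.4261138   0.19310093  3.05118722]
mon z [-16.95363127 303.13033455 504.43212719] [361.52478367  12.32666487 150.14980203]
```

View pics/t0c.png

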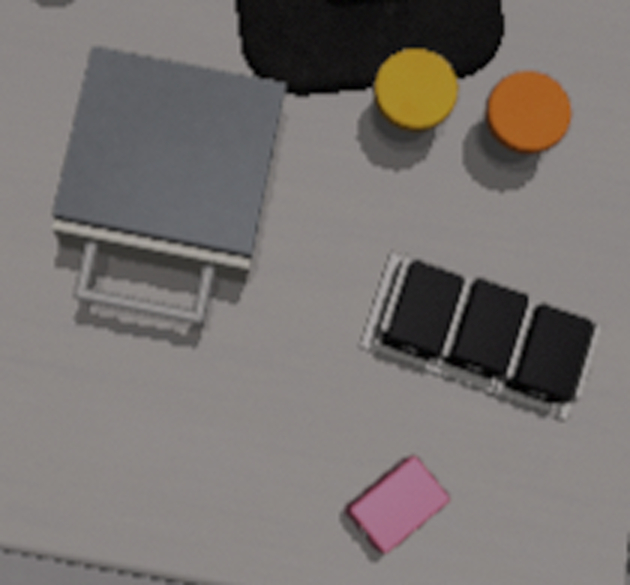

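```bash
python3 - <<'E'
from h import *
z=np.load('c0.npz')
def rect(q,name):
    rc=cv2.minAreaRect(q[:,:2].astype(np.float32));b=np.percentile(q[:,:2],[.5,99.5],0)
    print(name,len(q),np.round(rc[0],1),np.round(rc[1],1),round(rc[2],1),'zmed',np.round(np.median(q[:,2]),1),'mean',np.round(q[:,:2].mean(0),1))
for k in 'ts':
    P=z[k];F=z[k+'f'].astype(int);X,Y,Z=P[...,0],P[...,1],P[...,2]
    w=lambda a,b,c,d,e,f:(X>a)&(X<b)&(Y>c)&(Y<d)&(Z>e)&(Z<f)
    dark=F.max(2)<75
    rect(P[w(530,700,220,410,72,90)],k+' cab')
    rect(P[w(480,520,230,400,46,64)],k+' bar')
    m=(w(460,580,-40,150,44,58)&dark).astype(np.uint8);m=cv2.erode(m,np.ones((2,2)))
    n,l,st,_=cv2.connectedComponentsWithStats(m)
    for i in range(1,n):
        if st[i,4]>60: rect(P[l==i],k+' case')
    rect(P[w(440,600,-60,160,35,60)],k+' allcases')
    rect(P[w(440,600,-60,170,3,40)],k+' stand')
    q=P[(X>300)&(X<1000)&(abs(Y-150)<350)&(Z>110)];
    if len(q):print(k,'high',q.min(0),[(h,np.round(np.percentile(q[abs(q[:,2]-h)<15][:,0],1)) ) for h in range(125,520,40) if (abs(q[:,2]-h)<15).sum()>10])
E
```

```text
t cab 4034 [607.9 312.5] [150.1 144.4] 88.4 zmed 80.4 mean [608.2 311.9]
t bar 275 [504.8 315.6] [99.9 29.5] 89.7 zmed 56.4 mean [499.7 314.7]
t case 437 [530.  103.5] [39.1 59.8] 80.1 zmed 50.4 mean [529.5 103.2]
t case 465 [524.2  54.1] [41.1 60.4] 80.4 zmed 50.2 mean [523.8  54.4]
t case 485 [513.1   4.4] [42.9 59.9] 79.2 zmed 50.1 mean [512.9   5.3]
t allcases 1983 [524.7  55.1] [155.2  67. ] 80.3 zmed 49.9 mean [523.2  55.1]
t stand 807 [520.   55.4] [229.3 159.5] 89.8 zmed 7.6 mean [507.2  72.9]
t high [ 361.52478367 -194.30513843  110.0050767 ] [(125, np.float64(393.0)), (165, np.float64(392.0)), (205, np.float64(375.0)), (245, np.float64(380.0)), (285, np.float64(688.0)), (325, np.float64(688.0)), (365, np.float64(688.0)), (405, np.float64(688.0)), (445, np.float64(688.0)), (485, np.float64(687.0))]
s cab 833 [604.2 289.4] [104.  146.3] 85.8 zmed 78.2 mean [590.3 280.5]
s bar 130 [501.2 315.3] [32.5 93.7] 2.6 zmed 53.9 mean [495.2 303.7]
s case 142 [509.    8.4] [38.4 56.7] 82.1 zmed 47.8 mean [506.7  10. ]
s case 151 [519.2  58.9] [37.5 56. ] 83.9 zmed 47.8 mean [516.1  59.1]
s case 139 [525.5 104.8] [35.3 59.6] 76.8 zmed 48.0 mean [521.2 106. ]
s allcases 916 [521.3  57.6] [158.8  70.8] 80.5 zmed 47.2 mean [516.7  61.9]
s stand 751 [516.3  43.8] [198.4  79. ] 79.4 zmed 17.7 mean [500.3  76.5]
s high [ 368.81181477 -199.98994812  110.01150295] [(125, np.float64(385.0)), (165, np.float64(384.0)), (205, np.float64(371.0)), (245, np.float64(418.0)), (285, np.float64(758.0)), (325, np.float64(913.0)), (365, np.float64(913.0)), (405, np.float64(913.0)), (445, np.float64(913.0))]
```

The three black cases in the stand (full-frame pixels (330,218), (352,225) and (374,233)) are the dark 64x42 mm ones. The pink block at (323,283) is the look-alike, and I'll leave it alone. The crop confirms this. I'll write the move planner now.

```bash
cat >> h.py <<'E'
from scipy.spatial.transform import Rotation as Ro
CAB=np.array([612,312.4]);CY=-1.6;ST=np.array([521.7,55]);SY=-9.65
def loc(o,yaw,x,y=0):
    a=np.deg2rad(yaw);return o+np.array([np.cos(a)*x-np.sin(a)*y,np.sin(a)*x+np.cos(a)*y])
def plan(xy,z,ang,p0=None):
    "turn first, then shift in the turned tool axes; ang=world direction of jaw axis, deg"
    s=telemetry.get_state();R0=Ro.from_quat(s['orientation'])
    p=np.array(s['tcp_pos']) if p0 is None else np.array(p0)
    best=None
    for a in(ang,ang+180):
        h=np.deg2rad(a)/2;R1=Ro.from_quat([np.cos(h),np.sin(h),0,0])
        rv=(R0.inv()*R1).as_rotvec()
        if best is None or np.linalg.norm(rv)<np.linalg.norm(best[0]):best=(rv,R1)
    d=np.array([xy[0],xy[1],z])-p
    print('to',np.round([*xy,z],1),'turn',np.round(best[0],3),'shift mm',np.round(best[1].inv().apply(d),1),'n',np.ceil(np.linalg.norm(best[0])/.12),np.ceil(np.linalg.norm(d)/35))
    return np.array([xy[0],xy[1],z])
def stt():
    s=telemetry.get_state();q=s['orientation'];x=Ro.from_quat(q).apply([1,0,0]);zz=Ro.from_quat(q).apply([0,0,1])
    print('t%.2f'%s['time'],'tcp',np.round(s['tcp_pos'],1),'jaw deg %.2f'%np.degrees(np.arctan2(x[1],x[0])),'z',np.round(zz,3),'F',np.round(s['ft_force'],2),'gap %.3f'%s['finger_gap'],'q',np.round(s['joint_positions'],2))
E
python3 - <<'E'
from h import *
stt();p=plan(loc(ST,SY,0,0),120,SY)
z=np.load('c0.npz')
for k in 'ts':
    P=z[k];q=P[(P[...,0]>364)&(P[...,0]<650)&(P[...,1]>-100)&(P[...,1]<500)&(P[...,2]>110)]
    print(k,len(q),np.round(q[::max(1,len(q)//12)]).tolist())
E
```

```text
t0.10 tcp [270.4 563.  238.5] jaw deg 64.35 z [-0.001 -0.001 -1.   ] F [-0.55 -0.3  -0.35] gap 0.998 q [-1.19  0.41 -0.01  1.6   0.01  1.13 -0.08]
to [521.7  55.  120. ] turn [1.000e-03 1.000e-03 1.291e+00] shift mm [332.9 458.7 118.5] n 11.0 17.0
t 1113 [[649.0, -96.0, 227.0], [626.0, -97.0, 213.0], [601.0, -97.0, 213.0], [575.0, -97.0, 217.0], [551.0, -97.0, 209.0], [526.0, -99.0, 230.0], [504.0, -96.0, 213.0], [482.0, -97.0, 219.0], [460.0, -96.0, 223.0], [439.0, -100.0, 230.0], [418.0, -99.0, 231.0], [397.0, -100.0, 229.0], [377.0, -99.0, 230.0]]
s 747 [[648.0, -97.0, 230.0], [597.0, -96.0, 228.0], [592.0, -97.0, 218.0], [584.0, -99.0, 209.0], [523.0, -96.0, 226.0], [529.0, -94.0, 212.0], [482.0, -97.0, 223.0], [490.0, -93.0, 208.0], [446.0, -97.0, 218.0], [407.0, -100.0, 227.0], [425.0, -96.0, 208.0], [397.0, -96.0, 212.0], [425.0, -100.0, 139.0]]
```

Request:
arm_command([
  [[0,0,0],[0,0,0.1174]],
  [[0,0,0],[0,0,0.1174]],
  [[0,0,0],[0,0,0.1174]],
  [[0,0,0],[0,0,0.1174]],
  [[0,0,0],[0,0,0.1174]],
  [[0,0,0],[0,0,0.1174]],
  [[0,0,0],[0,0,0.1174]],
  [[0,0,0],[0,0,0.1174]],
  [[0,0,0],[0,0,0.1174]],
  [[0,0,0],[0,0,0.1174]],
  [[0,0,0],[0,0,0.1174]],
], jaw=0.0854, grip_force=60)

```text
time: 1.02
tcp_pos: [270.5, 563.1, 238.8]
orientation: [0.996, -0.087, -0.0, 0.0]
ft_force: [0.2, 0.4, 0.0]
finger_gap: 1.0
```

Request:
arm_command([
  [[0.0238,0.0292,0],[0,0,0]],
  [[0.0238,0.0292,0],[0,0,0]],
  [[0.0238,0.0292,0],[0,0,0]],
  [[0.0238,0.0292,0],[0,0,0]],
  [[0.0238,0.0292,0],[0,0,0]],
  [[0.0238,0.0292,0],[0,0,0]],
  [[0.0238,0.0292,0],[0,0,0]],
  [[0.0238,0.0292,0],[0,0,0]],
  [[0.0238,0.0292,0],[0,0,0]],
  [[0.0238,0.0292,0],[0,0,0]],
  [[0.0238,0.0292,0],[0,0,0]],
  [[0.0238,0.0292,0],[0,0,0]],
  [[0.0238,0.0292,0],[0,0,0]],
  [[0.0238,0.0292,0],[0,0,0]],
  [[0,0,0.03],[0,0,0]],
  [[0,0,0.03],[0,0,0]],
  [[0,0,0.03],[0,0,0]],
  [[0,0,0.03],[0,0,0]],
  [[0,0,0],[0,0,0]],
  [[0,0,0],[0,0,0]],
])

```text
time: 2.68
tcp_pos: [529.5, 104.0, 118.3]
orientation: [0.996, -0.084, -0.002, 0.001]
ft_force: [0.4, -0.3, 0.4]
finger_gap: 1.004
```

```bash
python3 - <<'E'
from h import *
stt();p=plan(loc(ST,SY,0,50),22,SY)
a=shot('scene','s1.png');
i=cv2.imread('pics/s1.png')[90:260,200:400];cv2.imwrite('pics/s1c.png',cv2.resize(i,None,fx=3.5,fy=3.5,interpolation=2))
E
```

```text
t2.68 tcp [529.5 104.  118.3] jaw deg -9.67 z [-0.003 -0.002 -1.   ] F [ 0.4  -0.32  0.37] gap 1.004 q [-0.63  0.43  0.44  1.95 -0.25  0.82 -0.22]
to [530.1 104.3  22. ] turn [ 0.002  0.003 -0.   ] shift mm [ 0.5 -0.3 96.3] n 1.0 3.0
```

View pics/s1c.png

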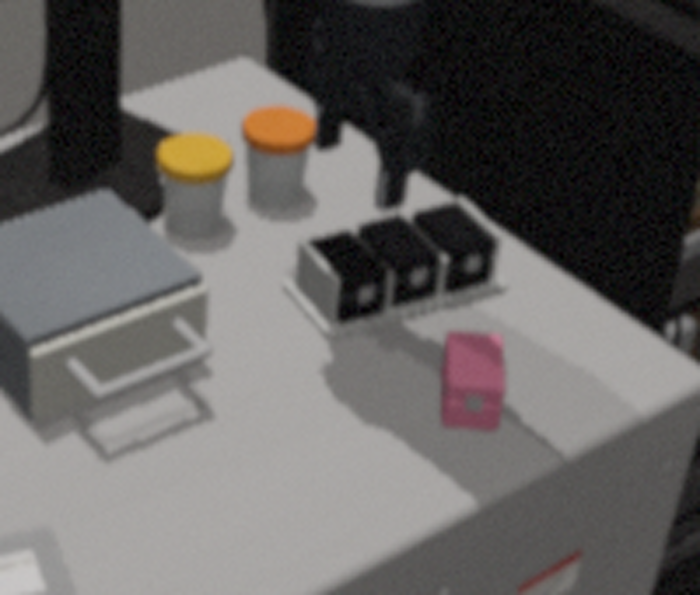

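The crop shows the fingers at (328,130) and (392,190), straddling the left case, with both cups clear. I'll descend, grip and lift.

Request:
arm_command([
  [[0,0,0.02],[0,0,0]],
  [[0,0,0.02],[0,0,0]],
  [[0,0,0.02],[0,0,0]],
  [[0,0,0.018],[0,0,0]],
  [[0,0,0.01],[0,0,0]],
  [[0,0,0.008],[0,0,0]],
  [[0,0,0],[0,0,0]],
  [[0,0,0],[0,0,0]],
])

```text
time: 3.4
tcp_pos: [531.3, 104.6, 24.2]
orientation: [0.996, -0.084, 0.001, -0.0]
ft_force: [1.2, -0.3, 1.1]
finger_gap: 0.998
```

Request:
arm_command([
  [[0,0,0],[0,0,0]],
  [[0,0,0],[0,0,0]],
  [[0,0,0],[0,0,0]],
  [[0,0,0],[0,0,0]],
  [[0,0,0],[0,0,0]],
  [[0,0,0],[0,0,0]],
], jaw=0.055, grip_force=60)

```text
time: 3.9
tcp_pos: [531.5, 104.7, 24.7]
orientation: [0.996, -0.084, 0.001, -0.001]
ft_force: [-0.3, 0.1, 7.0]
finger_gap: 0.738
```

Request:
arm_command([
  [[0,0,-0.004],[0,0,0]],
  [[0,0,-0.006],[0,0,0]],
  [[0,0,-0.008],[0,0,0]],
  [[0,0,0],[0,0,0]],
  [[0,0,0],[0,0,0]],
  [[0,0,0],[0,0,0]],
])

```text
time: 4.4
tcp_pos: [530.6, 104.6, 41.4]
orientation: [0.996, -0.084, 0.0, -0.0]
ft_force: [0.2, 0.2, -0.6]
finger_gap: 0.738
```

```bash
python3 - <<'E'
from h import *
stt()
E
```

```text
t4.40 tcp [530.6 104.6  41.4] jaw deg -9.64 z [ 0.  0. -1.] F [ 0.24  0.21 -0.63] gap 0.738 q [-0.58  0.55  0.38  1.99 -0.33  0.66 -0.15]
```

This one reads about -1 N, so it is probably light. I'll set it back and try the middle case.

Request:
arm_command([
  [[0,0,0.008],[0,0,0]],
  [[0,0,0.006],[0,0,0]],
  [[0,0,0.003],[0,0,0]],
  [[0,0,0],[0,0,0]],
  [[0,0,0],[0,0,0]],
])

```text
time: 4.82
tcp_pos: [530.5, 104.5, 24.7]
orientation: [0.996, -0.084, -0.0, -0.0]
ft_force: [-3.9, 0.1, 14.5]
finger_gap: 0.74
```

Request:
arm_command([
  [[0,0,0],[0,0,0]],
  [[0,0,0],[0,0,0]],
  [[0,0,0],[0,0,0]],
  [[0,0,0],[0,0,0]],
  [[0,0,-0.01],[0,0,0]],
  [[0,0,-0.02],[0,0,0]],
  [[0,0,-0.025],[0,0,0]],
  [[0,0,-0.015],[0,0,0]],
  [[0,0.025,0],[0,0,0]],
  [[0,0.025,0],[0,0,0]],
  [[0,0,0],[0,0,0]],
  [[0,0,0],[0,0,0]],
], jaw=0.0854)

```text
time: 5.82
tcp_pos: [522.2, 53.8, 95.1]
orientation: [0.996, -0.086, 0.0, -0.0]
ft_force: [0.1, 0.4, -0.7]
finger_gap: 0.999
```

```bash
python3 - <<'E'
from h import *
stt();p=plan(loc(ST,SY,0,0),24,SY)
a=shot('top');P=cloud(a);F=a['frame'].astype(int);X,Y,Z=P[...,0],P[...,1],P[...,2]
print((F.max(2)<75)[(X>460)&(X<580)&(Y>75)&(Y<140)&(Z>46)&(Z<54)].sum())
E
```

```text
t5.82 tcp [522.2  53.8  95.1] jaw deg -9.82 z [ 0.001  0.    -1.   ] F [ 0.07  0.39 -0.74] gap 0.999 q [-0.54  0.44  0.44  2.   -0.27  0.75 -0.11]
to [521.7  55.   24. ] turn [-0.    -0.001 -0.003] shift mm [-0.7 -1.1 71.1] n 1.0 3.0
532
```

Request:
arm_command([
  [[-0.0005,-0.001,0.02],[0,0,0]],
  [[0,0,0.02],[0,0,0]],
  [[0,0,0.015],[0,0,0]],
  [[0,0,0.01],[0,0,0]],
  [[0,0,0.005],[0,0,0]],
  [[0,0,0],[0,0,0]],
  [[0,0,0],[0,0,0]],
])

```text
time: 6.45
tcp_pos: [522.2, 56.6, 24.5]
orientation: [0.996, -0.084, 0.0, -0.0]
ft_force: [-0.4, 0.2, -0.3]
finger_gap: 0.997
```

Request:
arm_command([
  [[0,0,0],[0,0,0]],
  [[0,0,0],[0,0,0]],
  [[0,0,0],[0,0,0]],
  [[0,0,0],[0,0,0]],
  [[0,0,0],[0,0,0]],
  [[0,0,0],[0,0,0]],
], jaw=0.055)

```text
time: 6.95
tcp_pos: [523.0, 56.5, 25.6]
orientation: [0.996, -0.084, 0.001, -0.0]
ft_force: [-0.6, 0.9, 6.1]
finger_gap: 0.738
```

Request:
arm_command([
  [[0,0,-0.004],[0,0,0]],
  [[0,0,-0.006],[0,0,0]],
  [[0,0,-0.008],[0,0,0]],
  [[0,0,0],[0,0,0]],
  [[0,0,0],[0,0,0]],
  [[0,0,0],[0,0,0]],
])

```text
time: 7.45
tcp_pos: [521.9, 56.4, 42.4]
orientation: [0.996, -0.084, 0.0, -0.0]
ft_force: [-0.1, 0.5, -1.0]
finger_gap: 0.74
```

```bash
python3 - <<'E'
from h import *
stt()
E
```

```text
t7.45 tcp [521.9  56.4  42.4] jaw deg -9.64 z [ 0.  0. -1.] F [-0.13  0.48 -0.96] gap 0.740 q [-0.5   0.53  0.39  2.03 -0.33  0.64 -0.06]
```

The middle case is light as well. I'll set it back, then lift the right one.

Request:
arm_command([
  [[0,0,0.008],[0,0,0]],
  [[0,0,0.006],[0,0,0]],
  [[0,0,0.003],[0,0,0]],
  [[0,0,0],[0,0,0]],
  [[0,0,0],[0,0,0]],
])

```text
time: 7.87
tcp_pos: [522.0, 56.3, 25.6]
orientation: [0.996, -0.084, -0.0, -0.0]
ft_force: [-2.7, 0.4, 12.2]
finger_gap: 0.738
```

Request:
arm_command([
  [[0,0,0],[0,0,0]],
  [[0,0,0],[0,0,0]],
  [[0,0,0],[0,0,0]],
  [[0,0,0],[0,0,0]],
  [[0,0,-0.01],[0,0,0]],
  [[0,0,-0.02],[0,0,0]],
  [[0,0,-0.025],[0,0,0]],
  [[0,0,-0.015],[0,0,0]],
  [[0,0.025,0],[0,0,0]],
  [[0,0.025,0],[0,0,0]],
  [[0,0,0],[0,0,0]],
  [[0,0,0],[0,0,0]],
], jaw=0.0854)

```text
time: 8.87
tcp_pos: [513.4, 5.6, 96.0]
orientation: [0.996, -0.086, 0.0, -0.0]
ft_force: [-0.1, 1.3, 0.1]
finger_gap: 0.996
```

```bash
python3 - <<'E'
from h import *
stt();p=plan(loc(ST,SY,0,-50),24,SY)
E
```

```text
t8.87 tcp [513.4   5.6  96. ] jaw deg -9.82 z [ 0.001 -0.    -1.   ] F [-0.12  1.32  0.14] gap 0.996 q [-0.46  0.43  0.45  2.03 -0.27  0.74 -0.01]
to [513.3   5.7  24. ] turn [-0.    -0.001 -0.003] shift mm [-0.1 -0.1 72. ] n 1.0 3.0
```

Request:
arm_command([
  [[0,0,0.02],[0,0,0]],
  [[0,0,0.02],[0,0,0]],
  [[0,0,0.015],[0,0,0]],
  [[0,0,0.01],[0,0,0]],
  [[0,0,0.005],[0,0,0]],
  [[0,0,0],[0,0,0]],
  [[0,0,0],[0,0,0]],
])

```text
time: 9.45
tcp_pos: [513.8, 7.2, 25.6]
orientation: [0.996, -0.084, 0.0, -0.0]
ft_force: [0.6, 0.6, 0.3]
finger_gap: 1.001
```

Request:
arm_command([
  [[0,0,0],[0,0,0]],
  [[0,0,0],[0,0,0]],
  [[0,0,0],[0,0,0]],
  [[0,0,0],[0,0,0]],
  [[0,0,0],[0,0,0]],
  [[0,0,0],[0,0,0]],
], jaw=0.055)

```text
time: 9.95
tcp_pos: [514.6, 7.1, 26.6]
orientation: [0.996, -0.084, 0.001, -0.0]
ft_force: [0.6, 0.3, 5.9]
finger_gap: 0.741
```

Request:
arm_command([
  [[0,0,-0.004],[0,0,0]],
  [[0,0,-0.006],[0,0,0]],
  [[0,0,-0.008],[0,0,0]],
  [[0,0,0],[0,0,0]],
  [[0,0,0],[0,0,0]],
  [[0,0,0],[0,0,0]],
])

```text
time: 10.45
tcp_pos: [513.4, 7.1, 43.3]
orientation: [0.996, -0.084, 0.0, -0.0]
ft_force: [-0.4, 0.3, -5.4]
finger_gap: 0.74
```

```bash
python3 - <<'E'
from h import *
stt()
E
```

```text
t10.45 tcp [513.4   7.1  43.3] jaw deg -9.64 z [ 0.  0. -1.] F [-0.36  0.29 -5.45] gap 0.740 q [-0.42  0.51  0.4   2.06 -0.33  0.63  0.04]
```

That is the heavy one, at -5.4 N against about -1 N for the other two. I'll carry it over to the cabinet top.

Request:
arm_command([
  [[0,0,-0.02],[0,0,0]],
  [[0,0,-0.03],[0,0,0]],
  [[0,0,-0.03],[0,0,0]],
  [[0,0,-0.03],[0,0,0]],
  [[0,0,-0.025],[0,0,-0.07]],
  [[0,0,0],[0,0,-0.07]],
  [[0.0035,-0.018,0],[0,0,0]],
  [[0.0055,-0.028,0],[0,0,0]],
  [[0.0065,-0.031,0],[0,0,0]],
  [[0.0065,-0.031,0],[0,0,0]],
  [[0.0065,-0.031,0],[0,0,0]],
  [[0.0065,-0.031,0],[0,0,0]],
  [[0.0065,-0.031,0],[0,0,0]],
  [[0.0065,-0.031,0],[0,0,0]],
  [[0.0065,-0.031,0],[0,0,0]],
  [[0.0065,-0.025,0],[0,0,0]],
  [[0.005,-0.02,0],[0,0,0]],
  [[0,0,0],[0,0,0]],
  [[0,0,0],[0,0,0]],
], grip_force=80)

```text
time: 12.03
tcp_pos: [587.3, 314.4, 176.8]
orientation: [1.0, -0.013, -0.001, 0.001]
ft_force: [-0.4, -0.3, -5.8]
finger_gap: 0.735
```

```bash
python3 - <<'E'
from h import *
stt();p=plan(loc(CAB,CY,-25,0),103,CY)
E
```

```text
t12.03 tcp [587.3 314.4 176.8] jaw deg -1.48 z [-0.002 -0.001 -1.   ] F [-0.42 -0.35 -5.77] gap 0.735 q [-0.82  0.55  0.39  1.57 -0.23  1.06 -0.4 ]
to [587.  313.1 103. ] turn [0.001 0.002 0.002] shift mm [-0.2  1.3 73.8] n 1.0 3.0
```

Request:
arm_command([
  [[0,0.001,0.02],[0,0,0]],
  [[0,0,0.02],[0,0,0]],
  [[0,0,0.018],[0,0,0]],
  [[0,0,0.01],[0,0,0]],
  [[0,0,0.005],[0,0,0]],
  [[0,0,0.002],[0,0,0]],
  [[0,0,0],[0,0,0]],
  [[0,0,0],[0,0,0]],
])

```text
time: 12.7
tcp_pos: [588.8, 312.0, 104.3]
orientation: [1.0, -0.014, 0.001, -0.0]
ft_force: [-0.3, 0.3, -5.2]
finger_gap: 0.732
```

Request:
arm_command([
  [[0,0,0.0015],[0,0,0]],
  [[0,0,0],[0,0,0]],
  [[0,0,0.001],[0,0,0]],
  [[0,0,0],[0,0,0]],
])

```text
time: 13.03
tcp_pos: [588.2, 312.1, 101.0]
orientation: [1.0, -0.014, 0.0, -0.0]
ft_force: [0.6, -0.4, -5.0]
finger_gap: 0.735
```

Request:
arm_command([
  [[0,0,0.001],[0,0,0]],
  [[0,0,0],[0,0,0]],
  [[0,0,0.001],[0,0,0]],
  [[0,0,0],[0,0,0]],
])

```text
time: 13.37
tcp_pos: [588.2, 312.1, 100.8]
orientation: [1.0, -0.014, 0.0, -0.001]
ft_force: [-7.1, -3.4, 11.7]
finger_gap: 0.733
```

The case is touching the cabinet top. I'll release, rise and measure the handle bar.

Request:
arm_command([
  [[0,0,0],[0,0,0]],
  [[0,0,0],[0,0,0]],
  [[0,0,0],[0,0,0]],
  [[0,0,0],[0,0,0]],
  [[0,0,-0.01],[0,0,0]],
  [[0,0,-0.025],[0,0,0]],
  [[0,0,-0.03],[0,0,0]],
  [[0,0,-0.02],[0,0,0]],
  [[-0.03,0,0],[0,0,0]],
  [[-0.03,0,0],[0,0,0]],
  [[-0.03,0,0],[0,0,0]],
  [[0,0,0],[0,0,0]],
  [[0,0,0],[0,0,0]],
], jaw=0.0854)

```text
time: 14.45
tcp_pos: [497.2, 315.3, 184.8]
orientation: [1.0, -0.013, 0.0, -0.001]
ft_force: [0.8, -0.1, -0.4]
finger_gap: 0.999
```

```bash
python3 - <<'E'
from h import *
stt();p=plan(loc(CAB,CY,-115.5,0),48,CY)
a=shot('top','t2.png');P=cloud(a);F=a['frame'].astype(int);X,Y,Z=P[...,0],P[...,1],P[...,2]
w=lambda a,b,c,d,e,f:(X>a)&(X<b)&(Y>c)&(Y<d)&(Z>e)&(Z<f)
q=P[w(545,640,260,370,115,135)];print('case',len(q),cv2.minAreaRect(q[:,:2].astype(np.float32)),q.mean(0))
z=np.load('c0.npz')
P=z['t'];X,Y,Z=P[...,0],P[...,1],P[...,2]
q=P[w(485,507,275,355,48,64)];print('bar t',len(q),np.median(q,0),np.percentile(q[:,0],[5,95]),np.polyfit(q[:,1]-315,q[:,0],1))
# front edge of face & sides for yaw
q=P[w(520,700,220,410,66,90)]
xs=[];
for y in range(250,381,5):
    s=q[abs(q[:,1]-y)<3]; xs.append((y,s[:,0].min(),s[:,0].max()))
xs=np.array(xs);print('front',np.polyfit(xs[:,0]-312,xs[:,1],1),'back',np.polyfit(xs[:,0]-312,xs[:,2],1))
ys=[]
for x in range(555,670,5):
    s=q[abs(q[:,0]-x)<3]; ys.append((x,s[:,1].min(),s[:,1].max()))
ys=np.array(ys);print('sides',np.polyfit(ys[:,0]-612,ys[:,1],1),np.polyfit(ys[:,0]-612,ys[:,2],1))
P=z['s'];X,Y,Z=P[...,0],P[...,1],P[...,2]
q=P[w(485,507,275,355,48,64)];print('bar s',len(q),np.median(q,0))
E
```

```text
t14.45 tcp [497.2 315.3 184.8] jaw deg -1.51 z [ 0.     0.001 -1.   ] F [ 0.8  -0.08 -0.39] gap 0.999 q [-0.94  0.42  0.39  1.77 -0.19  0.99 -0.5 ]
to [496.5 315.6  48. ] turn [-0.001 -0.     0.002] shift mm [ -0.6  -0.3 136.8] n 1.0 4.0
case 0 ((0.0, 0.0), (0.0, 0.0), 0.0) [nan nan nan]
bar t 162 [495.39051104 314.64566146  56.32542141] [490.88034014 500.4362131 ] [2.63712495e-02 4.95590882e+02]
front [2.74485275e-02 5.35877507e+02] back [3.14520988e-02 6.78968784e+02]
sides [-3.18839649e-02  2.37946321e+02] [-2.73011684e-02  3.86564416e+02]
bar s 82 [490.50776412 304.84372556  53.31886526]<stdin>:5: RuntimeWarning: Mean of empty slice.
  ret = um.true_divide(
```

Request:
arm_command([
  [[-0.001,0,0.01],[0,0,0]],
  [[0,0,0.02],[0,0,0]],
  [[0,0,0.02],[0,0,0]],
  [[0,0,0.02],[0,0,0]],
  [[0,0,0.02],[0,0,0]],
  [[0,0,0.02],[0,0,0]],
  [[0,0,0.018],[0,0,0]],
  [[0,0,0.01],[0,0,0]],
  [[0,0,0.004],[0,0,0]],
  [[0,0,0],[0,0,0]],
  [[0,0,0],[0,0,0]],
], jaw=0.04)

```text
time: 15.42
tcp_pos: [496.0, 314.1, 40.9]
orientation: [1.0, -0.014, -0.002, 0.001]
ft_force: [-9.3, -0.7, 8.8]
finger_gap: 0.467
```

Request:
arm_command([
  [[0,0,0],[0,0,0]],
  [[0,0,0],[0,0,0]],
  [[0,0,0],[0,0,0]],
  [[0,0,0],[0,0,0]],
  [[0,0,0],[0,0,0]],
  [[0,0,0],[0,0,0]],
], jaw=0.004, grip_force=40)

```text
time: 15.92
tcp_pos: [496.4, 314.3, 41.2]
orientation: [1.0, -0.014, -0.002, 0.0]
ft_force: [-7.1, -0.5, 10.0]
finger_gap: 0.097
```

```bash
python3 - <<'E'
from h import *
stt()
E
```

```text
t15.92 tcp [496.4 314.3  41.2] jaw deg -1.66 z [-0.003 -0.001 -1.   ] F [-7.12 -0.49  9.97] gap 0.097 q [-0.88  0.6   0.32  1.87 -0.28  0.71 -0.43]
```

Request:
arm_command([
  [[-0.004,0,0],[0,0,0]],
  [[-0.008,0,0],[0,0,0]],
  [[-0.012,0,0],[0,0,0]],
  [[-0.012,0,0],[0,0,0]],
  [[-0.012,0,0],[0,0,0]],
  [[-0.012,0,0],[0,0,0]],
  [[-0.012,0,0],[0,0,0]],
  [[-0.012,0,0],[0,0,0]],
  [[-0.01,0,0],[0,0,0]],
  [[-0.006,0,0],[0,0,0]],
  [[-0.004,0,0],[0,0,0]],
  [[0,0,0],[0,0,0]],
  [[0,0,0],[0,0,0]],
])

```text
time: 17.0
tcp_pos: [392.2, 317.5, 41.4]
orientation: [1.0, -0.014, -0.001, 0.0]
ft_force: [-2.0, 4.8, -14.4]
finger_gap: 0.097
```

Request:
arm_command([
  [[-0.002,0,0],[0,0,0]],
  [[-0.002,0,0],[0,0,0]],
  [[0,0,0],[0,0,0]],
  [[0,0,0],[0,0,0]],
])

```text
time: 17.33
tcp_pos: [389.4, 317.7, 41.5]
orientation: [1.0, -0.014, -0.0, 0.0]
ft_force: [0.6, 5.4, -17.8]
finger_gap: 0.097
```

Request:
arm_command([
  [[-0.002,0,0.0005],[0,0,0]],
  [[-0.002,0,0],[0,0,0]],
  [[0,0,0],[0,0,0]],
  [[0,0,0],[0,0,0]],
])

```text
time: 17.67
tcp_pos: [386.4, 317.7, 41.4]
orientation: [1.0, -0.015, 0.001, -0.0]
ft_force: [3.0, 3.7, -15.8]
finger_gap: 0.099
```

Request:
arm_command([
  [[-0.001,0,0],[0,0,0]],
  [[-0.001,0,0],[0,0,0]],
  [[0,0,0],[0,0,0]],
  [[0,0,0],[0,0,0]],
])

```text
time: 18.0
tcp_pos: [386.3, 317.8, 41.5]
orientation: [1.0, -0.015, 0.003, -0.001]
ft_force: [10.2, 3.5, -21.6]
finger_gap: 0.097
```

The drawer has travelled 110 mm to its stop. I'll release and rise, then check by camera.

Request:
arm_command([
  [[0.002,0,0],[0,0,0]],
  [[0,0,0],[0,0,0]],
  [[0,0,0],[0,0,0]],
  [[0,0,0],[0,0,0]],
  [[0,0,-0.01],[0,0,0]],
  [[0,0,-0.025],[0,0,0]],
  [[0,0,-0.035],[0,0,0]],
  [[0,0,-0.035],[0,0,0]],
  [[0,0,-0.035],[0,0,0]],
  [[0,0,-0.03],[0,0,0]],
  [[0,0,0],[0,0,0]],
  [[0,0,0],[0,0,0]],
], jaw=0.035)

```text
time: 19.0
tcp_pos: [385.8, 318.4, 213.7]
orientation: [1.0, -0.014, 0.001, -0.002]
ft_force: [-0.5, 0.1, -0.9]
finger_gap: 0.406
```

```bash
sed -i 's/CAB=np.array(\[612,312.4\]);CY=-1.6;/CAB=np.array([611.6,312.3]);CY=-1.65;/' h.py; python3 - <<'E'
from h import *
stt()
a=shot('top','t3.png');P=cloud(a);F=a['frame'].astype(int);X,Y,Z=P[...,0],P[...,1],P[...,2]
w=lambda a,b,c,d,e,f:(X>a)&(X<b)&(Y>c)&(Y<d)&(Z>e)&(Z<f)
q=P[w(545,640,260,370,115,135)];print('case',len(q),cv2.minAreaRect(q[:,:2].astype(np.float32)),q.mean(0) if len(q) else 0)
i=cv2.imread('pics/t3.png')[110:310,170:400];cv2.imwrite('pics/t3c.png',cv2.resize(i,None,fx=3,fy=3,interpolation=2))
b=shot('scene');P=cloud(b);X,Y,Z=P[...,0],P[...,1],P[...,2]
q=P[w(545,640,260,370,112,135)];print('case s',len(q),cv2.minAreaRect(q[:,:2].astype(np.float32)))
q=P[w(428,520,240,390,10,24)];print('floor s',len(q),q.mean(0) if len(q) else 0)
E
```

```text
t19.00 tcp [385.8 318.4 213.7] jaw deg -1.62 z [ 0.002  0.004 -1.   ] F [-0.47  0.1  -0.91] gap 0.406 q [-1.15  0.23  0.43  1.95 -0.11  0.98 -0.69]
case 595 ((593.5064086914062, 310.2073059082031), (42.166358947753906, 64.10195922851562), 88.95812225341797) [592.20732111 309.97125181 123.97591824]
case s 305 ((589.9754028320312, 312.39898681640625), (65.20801544189453, 44.051395416259766), 0.506430447101593)
floor s 359 [496.03296015 314.88126607  15.77111692]
```

View pics/t3c.png

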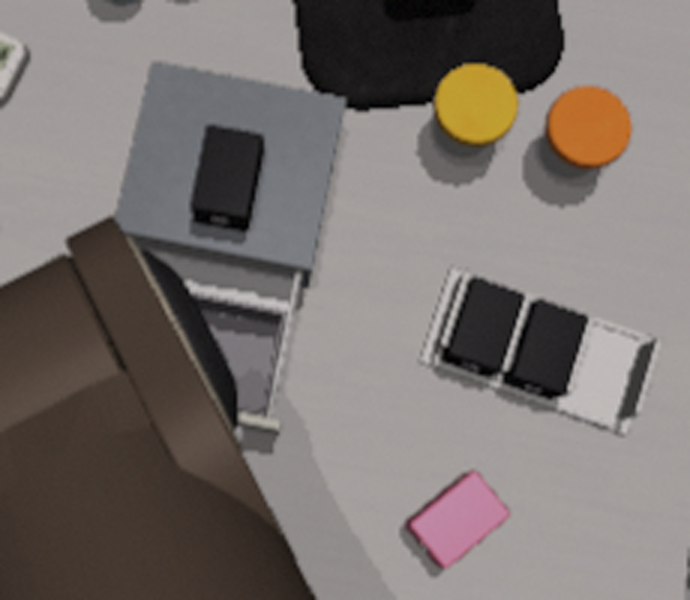

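The crop shows the drawer open (tray at about (245,350)) and the heavy case standing straight on the cabinet top at (228,178). Two cases remain in bays at (485,328) and (545,350), and the right bay is empty. I'll turn 90° and move above the case.

Request:
arm_command([
  [[0,0,0],[0,0,-0.1208]],
  [[0,0,0],[0,0,-0.1208]],
  [[0,0,0],[0,0,-0.1208]],
  [[0,0,0],[0,0,-0.1208]],
  [[0,0,0],[0,0,-0.1208]],
  [[0,0,0],[0,0,-0.1208]],
  [[0,0,0],[0,0,-0.1208]],
  [[0,0,0],[0,0,-0.1208]],
  [[0,0,0],[0,0,-0.1208]],
  [[0,0,0],[0,0,-0.1208]],
  [[0,0,0],[0,0,-0.1208]],
  [[0,0,0],[0,0,-0.1208]],
  [[0,0,0],[0,0,-0.1208]],
], jaw=0.07)

```text
time: 20.18
tcp_pos: [384.5, 316.9, 209.6]
orientation: [0.715, 0.699, -0.002, 0.0]
ft_force: [-0.9, -0.5, -0.8]
finger_gap: 0.817
```

Request:
arm_command([
  [[0,0.02,0],[0,0,0]],
  [[0,0.03,0],[0,0,0]],
  [[0,0.035,0],[0,0,0]],
  [[0,0.035,0.01],[0,0,0]],
  [[0,0.035,0.01],[0,0,0]],
  [[0,0.03,0.01],[0,0,0]],
  [[0,0.022,0.01],[0,0,0]],
  [[0,0,0],[0,0,0]],
  [[0,0,0],[0,0,0]],
])

```text
time: 20.93
tcp_pos: [591.8, 310.2, 168.0]
orientation: [0.718, 0.696, -0.003, -0.0]
ft_force: [-0.7, -0.3, -0.3]
finger_gap: 0.821
```

```bash
python3 - <<'E'
from h import *
stt();p=plan([593,311.5],101,CY+90)
E
```

```text
t20.93 tcp [591.8 310.2 168. ] jaw deg 88.24 z [-0.004 -0.003 -1.   ] F [-0.71 -0.29 -0.29] gap 0.821 q [-0.71  0.55  0.23  1.57 -0.14  1.04  1.1 ]
to [593.  311.5 101. ] turn [-0.004  0.004 -0.002] shift mm [ 1.3  1.2 67. ] n 1.0 2.0
```

Request:
arm_command([
  [[0.001,0,0.02],[0,0,0]],
  [[0,0,0.02],[0,0,0]],
  [[0,0,0.014],[0,0,0]],
  [[0,0,0.008],[0,0,0]],
  [[0,0,0.004],[0,0,0]],
  [[0,0,0],[0,0,0]],
  [[0,0,0],[0,0,0]],
])

```text
time: 21.52
tcp_pos: [592.2, 313.1, 106.0]
orientation: [0.717, 0.697, 0.0, -0.0]
ft_force: [0.9, -0.5, 0.9]
finger_gap: 0.82
```

Request:
arm_command([
  [[0,0,0],[0,0,0]],
  [[0,0,0],[0,0,0]],
  [[0,0,0],[0,0,0]],
  [[0,0,0],[0,0,0]],
  [[0,0,0],[0,0,0]],
  [[0,0,0],[0,0,0]],
  [[0,0,0],[0,0,0]],
], jaw=0.034, grip_force=80)

```text
time: 22.1
tcp_pos: [593.0, 312.2, 106.7]
orientation: [0.717, 0.697, 0.001, 0.0]
ft_force: [-1.6, -2.5, 6.2]
finger_gap: 0.474
```

Request:
arm_command([
  [[0,0,-0.01],[0,0,0]],
  [[0,0,-0.02],[0,0,0]],
  [[0,0,-0.03],[0,0,0]],
  [[0,0,-0.02],[0,0,0]],
  [[0,0,0],[0,0,0]],
  [[0,0,0],[0,0,0]],
])

```text
time: 22.6
tcp_pos: [592.5, 313.1, 186.2]
orientation: [0.717, 0.697, 0.001, 0.0]
ft_force: [-0.1, -0.6, -5.1]
finger_gap: 0.479
```

```bash
python3 - <<'E'
from h import *
stt();p=plan(loc(CAB,CY,-138.5,0),110,CY+90)
a=shot('top','t4.png');b=shot('scene','s4.png')
i=cv2.imread('pics/s4.png')[80:280,150:350];j=cv2.imread('pics/t4.png')[90:290,160:360]
cv2.imwrite('pics/b4.png',cv2.resize(np.hstack([i,j]),None,fx=2,fy=2,interpolation=2))
for im,k in((a,'t'),(b,'s')):
    P=cloud(im);X,Y,Z=P[...,0],P[...,1],P[...,2]
    # tray floor, inner extents and rims
    m=(X>420)&(X<540)&(Y>235)&(Y<400)
    q=P[m&(Z>10)&(Z<22)];print(k,'floor',len(q),np.percentile(q,[1,99],axis=0).round(1).tolist() if len(q) else 0)
    q=P[m&(Z>64)&(Z<78)];print(k,'rim',len(q),np.percentile(q,[1,50,99],axis=0).round(1).tolist() if len(q) else 0)
E
```

```text
t22.60 tcp [592.5 313.1 186.2] jaw deg 88.36 z [ 0.001  0.001 -1.   ] F [-0.11 -0.62 -5.15] gap 0.479 q [-0.72  0.54  0.23  1.55 -0.14  1.07  1.09]
to [473.2 316.3 110. ] turn [ 0.001 -0.001  0.   ] shift mm [  -0.3 -119.3   76.2] n 1.0 5.0
t floor 872 [[428.3, 307.2, 10.9], [538.5, 377.6, 20.9]]
t rim 372 [[427.1, 296.3, 65.1], [436.3, 362.3, 70.8], [536.1, 389.7, 75.6]]
s floor 466 [[422.0, 255.8, 10.2], [531.4, 391.7, 21.7]]
s rim 471 [[421.9, 245.6, 64.1], [434.6, 322.4, 67.8], [539.3, 391.3, 74.1]]
```

View pics/b4.png

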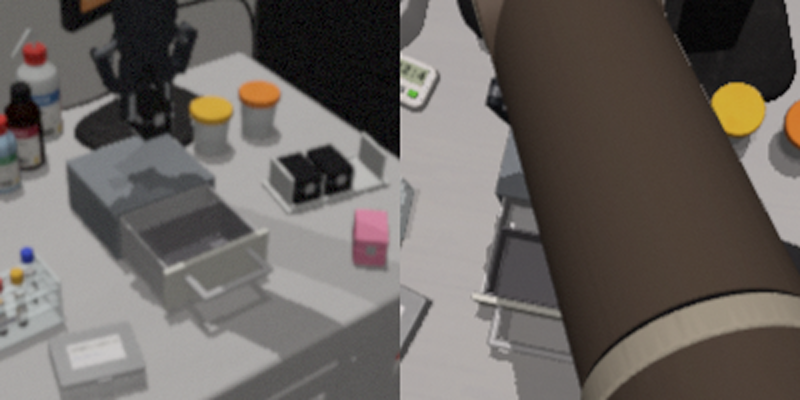

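Request:
arm_command([
  [[0,-0.015,0],[0,0,0]],
  [[0,-0.022,0],[0,0,0]],
  [[0,-0.025,0.01],[0,0,0]],
  [[0,-0.025,0.02],[0,0,0]],
  [[0,-0.02,0.02],[0,0,0]],
  [[0,-0.0125,0.02],[0,0,0]],
  [[0,0,0.008],[0,0,0]],
  [[0,0,0],[0,0,0]],
  [[0,0,0],[0,0,0]],
  [[0,0,0],[0,0,0]],
])

```text
time: 23.53
tcp_pos: [474.0, 316.2, 107.7]
orientation: [0.718, 0.697, 0.0, 0.0]
ft_force: [0.9, -0.5, -4.7]
finger_gap: 0.476
```

```bash
python3 - <<'E'
from h import *
stt();p=plan(loc(CAB,CY,-138.5,0),42,CY+90)
b=shot('scene','s5.png')
P=cloud(b);X,Y,Z=P[...,0],P[...,1],P[...,2];F=b['frame'].astype(int)
for z0 in range(82,124,6):
    q=P[(X>425)&(X<520)&(abs(Y-316)<15)&(abs(Z-z0)<3)];
    if len(q):print(z0,len(q),np.percentile(q[:,0],[5,25,50,95]).round(1))
q=P[(abs(Y-316)<45)&(abs(Z-68)<5)&(X>415)&(X<445)];print('front wall',np.percentile(q[:,0],[2,50,98]))
q=P[(abs(Y-316)<45)&(abs(Z-52)<6)&(X>370)&(X<400)];print('bar',np.percentile(q[:,0],[2,50,98]))
i=cv2.imread('pics/s5.png')[110:260,190:310];cv2.imwrite('pics/s5c.png',cv2.resize(i,None,fx=4,fy=4,interpolation=2))
E
```

```text
t23.53 tcp [474.  316.2 107.7] jaw deg 88.30 z [ 0.001  0.    -1.   ] F [ 0.93 -0.47 -4.75] gap 0.476 q [-0.83  0.47  0.2   1.88 -0.13  0.81  0.98]
to [473.2 316.3  42. ] turn [ 0.001 -0.    -0.001] shift mm [ 0.1 -0.9 65.7] n 1.0 2.0
82 14 [440.4 440.7 441.4 443.3]
88 16 [439.6 440.6 441.5 443.3]
94 25 [439.7 440.5 441.3 443.4]
100 19 [438.8 440.1 440.9 443.1]
106 21 [439.4 440.6 441.2 443.4]
112 22 [439.2 440.9 441.5 443.5]
118 24 [439.7 441.  441.6 489.3]
front wall [422.77631292 426.52843092 434.32423469]
bar [378.04325008 382.40827911 399.13520993]
```

View pics/s5c.png

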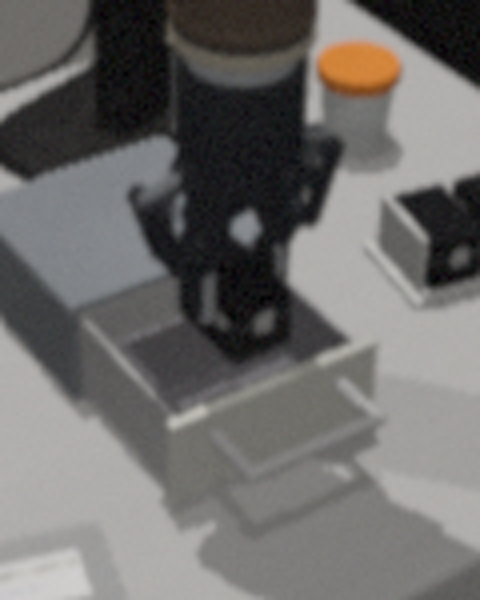

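The case hangs straight over the tray (crop (245,310)). Its front face is at x≈441, which puts it centred at 473 as wanted. I'll lower it.

Request:
arm_command([
  [[0,0,0.01],[0,0,0]],
  [[0,0,0.01],[0,0,0]],
  [[0,0,0.008],[0,0,0]],
  [[0,0,0],[0,0,0]],
  [[0,0,0],[0,0,0]],
])

```text
time: 24.0
tcp_pos: [472.3, 315.8, 78.3]
orientation: [0.717, 0.697, -0.001, -0.0]
ft_force: [0.2, 0.0, -5.0]
finger_gap: 0.474
```

Request:
arm_command([
  [[0,0,0.01],[0,0,0]],
  [[0,0,0.01],[0,0,0]],
  [[0,0,0.008],[0,0,0]],
  [[0,0,0.004],[0,0,0]],
  [[0,0,0],[0,0,0]],
  [[0,0,0],[0,0,0]],
])

```text
time: 24.5
tcp_pos: [472.7, 316.1, 46.9]
orientation: [0.717, 0.697, -0.0, 0.0]
ft_force: [0.5, 0.0, -5.0]
finger_gap: 0.475
```

No contact so far. I'll finish lowering in small steps.

Request:
arm_command([
  [[0,0,0.002],[0,0,0]],
  [[0,0,0.001],[0,0,0]],
  [[0,0,0],[0,0,0]],
  [[0,0,0],[0,0,0]],
])

```text
time: 24.83
tcp_pos: [472.9, 316.3, 44.5]
orientation: [0.717, 0.697, 0.0, 0.0]
ft_force: [0.3, -0.3, -6.0]
finger_gap: 0.469
```

Request:
arm_command([
  [[0,0,0.001],[0,0,0]],
  [[0,0,0.001],[0,0,0]],
  [[0,0,0],[0,0,0]],
  [[0,0,0],[0,0,0]],
])

```text
time: 25.17
tcp_pos: [472.7, 316.2, 42.2]
orientation: [0.717, 0.697, -0.0, -0.0]
ft_force: [0.5, -0.1, -5.3]
finger_gap: 0.474
```

Request:
arm_command([
  [[0,0,0.001],[0,0,0]],
  [[0,0,0.001],[0,0,0]],
  [[0,0,0],[0,0,0]],
  [[0,0,0],[0,0,0]],
])

```text
time: 25.5
tcp_pos: [474.0, 316.3, 41.7]
orientation: [0.717, 0.697, 0.001, 0.0]
ft_force: [-0.6, -2.6, 5.9]
finger_gap: 0.475
```

It is standing on the tray floor. I'll release, rise and turn back for the handle.

Request:
arm_command([
  [[0,0,0],[0,0,0]],
  [[0,0,0],[0,0,0]],
  [[0,0,0],[0,0,0]],
  [[0,0,0],[0,0,0]],
  [[0,0,-0.01],[0,0,0]],
  [[0,0,-0.02],[0,0,0]],
  [[0,0,-0.03],[0,0,0]],
  [[0,0,-0.035],[0,0,0]],
  [[0,0,-0.035],[0,0,0]],
  [[0,0,-0.03],[0,0,0]],
  [[0,0,0],[0,0,0]],
], jaw=0.06)

```text
time: 26.42
tcp_pos: [475.6, 317.9, 207.5]
orientation: [0.717, 0.697, 0.005, 0.0]
ft_force: [2.0, 0.2, 0.1]
finger_gap: 0.704
```

Request:
arm_command([
  [[0,0,0],[0,0,0.1208]],
  [[0,0,0],[0,0,0.1208]],
  [[0,0,0],[0,0,0.1208]],
  [[0,0,0],[0,0,0.1208]],
  [[0,0,0],[0,0,0.1208]],
  [[0,0,0],[0,0,0.1208]],
  [[0,0,0],[0,0,0.1208]],
  [[0,0,0],[0,0,0.1208]],
  [[0,0,0],[0,0,0.1208]],
  [[0,0,0],[0,0,0.1208]],
  [[0,0,0],[0,0,0.1208]],
  [[0,0,0],[0,0,0.1208]],
  [[0,0,0],[0,0,0.1208]],
  [[-0.03,0,0],[0,0,0]],
  [[-0.03,0,0],[0,0,0]],
  [[-0.026,0,0],[0,0,0]],
  [[0,0,0],[0,0,0]],
  [[0,0,0],[0,0,0]],
], jaw=0.035)

```text
time: 27.92
tcp_pos: [385.7, 319.3, 200.9]
orientation: [1.0, -0.013, -0.0, -0.001]
ft_force: [1.0, -1.0, -0.8]
finger_gap: 0.413
```

```bash
python3 - <<'E'
from h import *
stt();p=plan([386.3,318],42,CY)
b=shot('scene','s6.png')
P=cloud(b);X,Y,Z=P[...,0],P[...,1],P[...,2];F=b['frame'].astype(int)
q=P[(X>430)&(X<520)&(abs(Y-316)<40)&(abs(Z-58)<6)&(F.max(2)<75)]
print('case top',len(q),cv2.minAreaRect(q[:,:2].astype(np.float32)),np.median(q,0))
i=cv2.imread('pics/s6.png')[110:260,190:390];cv2.imwrite('pics/s6c.png',cv2.resize(i,None,fx=4,fy=4,interpolation=2))
E
```

```text
t27.92 tcp [385.7 319.3 200.9] jaw deg -1.49 z [-0.     0.001 -1.   ] F [ 0.99 -0.98 -0.84] gap 0.413 q [-1.26  0.26  0.57  1.97 -0.17  0.96 -0.64]
to [386.3 318.   42. ] turn [-0.001  0.     0.003] shift mm [  0.6   1.3 158.9] n 1.0 5.0
case top 338 ((481.927490234375, 317.3962707519531), (78.74063873291016, 60.52373504638672), 87.8213882446289) [487.16728663 319.7898079   57.30222737]
```

View pics/s6c.png

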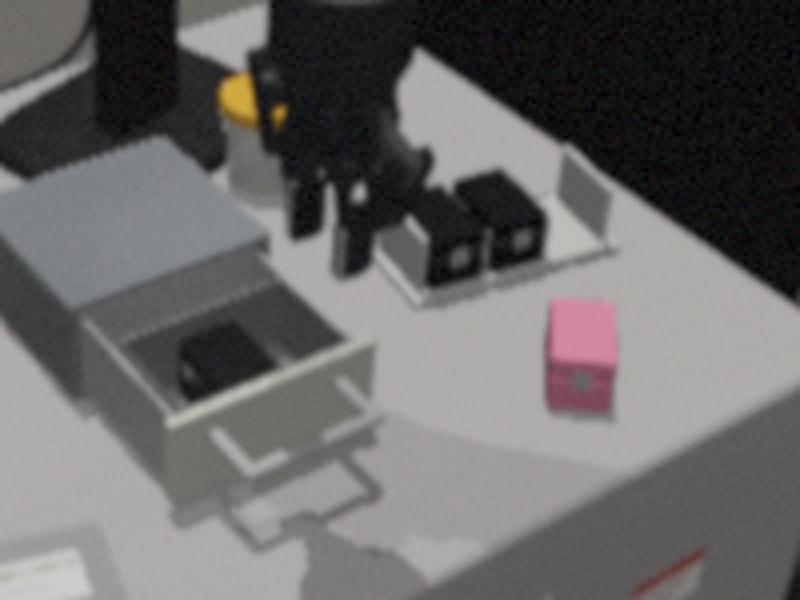

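In the crop the case stands upright in the tray at (225,355) and the two empties are in their bays. Its long-side direction is unclear, so I'll measure that before closing.

```bash
python3 - <<'E'
from h import *
b=shot('scene','s7.png')
P=cloud(b);X,Y,Z=P[...,0],P[...,1],P[...,2];F=b['frame'].astype(int)
m=((X>425)&(X<520)&(abs(Y-316)<58)&(Z>48)&(Z<66)&(F.max(2)<62)).astype(np.uint8)
n,l,st,_=cv2.connectedComponentsWithStats(cv2.morphologyEx(m,cv2.MORPH_OPEN,np.ones((3,3))))
for k in range(1,n):
    q=P[l==k];print('case top',len(q),st[k],cv2.minAreaRect(q[:,:2].astype(np.float32)),np.percentile(q,[2,50,98],axis=0).round(1).tolist())
i=b['frame'][175:225,225:275,::-1];i=cv2.convertScaleAbs(cv2.resize(i,None,fx=12,fy=12,interpolation=2),alpha=2)
cv2.imwrite('pics/s7c.png',i)
E
```

```text
case top 258 [235 189  23  18 258] ((481.2695007324219, 316.7173156738281), (47.51515579223633, 59.85654067993164), 87.52745819091797) [[453.5, 297.0, 49.6], [479.6, 320.3, 57.1], [508.5, 339.6, 59.9]]
```

View pics/s7c.png

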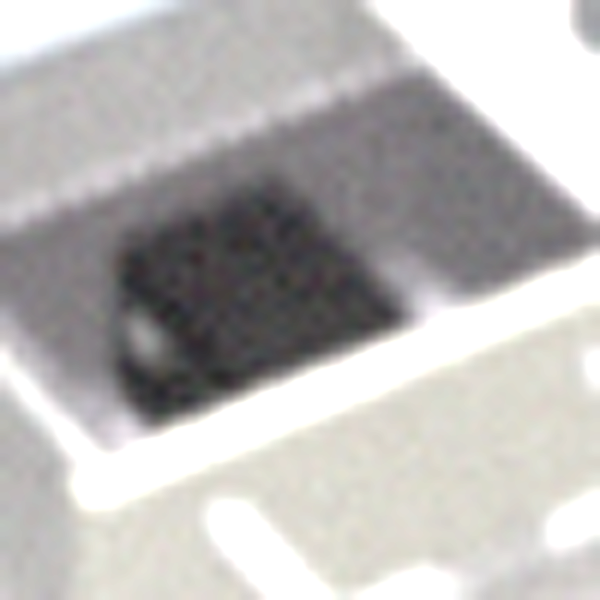

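The measured top spans y 297–339 (42 mm) with its long side along x, so it is oriented correctly. The bright spot in the crop is only a side latch. Next I'll grip the bar and push the drawer shut.

Request:
arm_command([
  [[0.0005,0.001,0.02],[0,0,0]],
  [[0,0,0.03],[0,0,0]],
  [[0,0,0.03],[0,0,0]],
  [[0,0,0.03],[0,0,0]],
  [[0,0,0.025],[0,0,0]],
  [[0,0,0.015],[0,0,0]],
  [[0,0,0.008],[0,0,0]],
  [[0,0,0],[0,0,0]],
  [[0,0,0],[0,0,0]],
], jaw=0.032)

```text
time: 28.77
tcp_pos: [388.3, 317.4, 42.5]
orientation: [1.0, -0.015, 0.0, 0.0]
ft_force: [-1.2, -0.4, 0.9]
finger_gap: 0.372
```

Request:
arm_command([
  [[0,0,0],[0,0,0]],
  [[0,0,0],[0,0,0]],
  [[0,0,0],[0,0,0]],
  [[0,0,0],[0,0,0]],
  [[0,0,0],[0,0,0]],
], jaw=0.004, grip_force=40)

```text
time: 29.18
tcp_pos: [388.0, 318.3, 43.5]
orientation: [1.0, -0.014, 0.001, -0.001]
ft_force: [-0.0, -1.4, 7.7]
finger_gap: 0.1
```

Request:
arm_command([
  [[0.002,0,0],[0,0,0]],
  [[0.004,0,0],[0,0,0]],
  [[0.006,0,0],[0,0,0]],
  [[0.008,0,0],[0,0,0]],
  [[0.008,0,0],[0,0,0]],
  [[0.008,0,0],[0,0,0]],
  [[0.008,0,0],[0,0,0]],
  [[0.008,0,0],[0,0,0]],
  [[0.008,0,0],[0,0,0]],
  [[0.008,0,0],[0,0,0]],
  [[0.008,0,0],[0,0,0]],
  [[0.008,0,0],[0,0,0]],
  [[0.008,0,0],[0,0,0]],
  [[0.006,0,0],[0,0,0]],
  [[0.004,0,0],[0,0,0]],
  [[0.002,0,0],[0,0,0]],
  [[0,0,0],[0,0,0]],
  [[0,0,0],[0,0,0]],
])

```text
time: 30.68
tcp_pos: [492.5, 315.0, 43.5]
orientation: [1.0, -0.014, 0.001, -0.001]
ft_force: [1.9, -1.1, 6.3]
finger_gap: 0.1
```

Request:
arm_command([
  [[0.002,0,0],[0,0,0]],
  [[0.001,0,0],[0,0,0]],
  [[0,0,0],[0,0,0]],
  [[0,0,0],[0,0,0]],
])

```text
time: 31.02
tcp_pos: [494.9, 314.9, 43.5]
orientation: [1.0, -0.014, 0.001, -0.001]
ft_force: [-0.6, -1.2, 7.3]
finger_gap: 0.096
```

Request:
arm_command([
  [[0.0015,0,0],[0,0,0]],
  [[0.001,0,0],[0,0,0]],
  [[0,0,0],[0,0,0]],
  [[0,0,0],[0,0,0]],
])

```text
time: 31.35
tcp_pos: [496.4, 314.8, 43.4]
orientation: [1.0, -0.014, -0.0, -0.0]
ft_force: [-3.7, -2.4, 10.2]
finger_gap: 0.098
```

Request:
arm_command([
  [[0.001,0,0],[0,0,0]],
  [[0.001,0,0],[0,0,0]],
  [[0,0,0],[0,0,0]],
  [[0,0,0],[0,0,0]],
])

```text
time: 31.68
tcp_pos: [496.5, 314.9, 43.4]
orientation: [1.0, -0.014, -0.002, -0.0]
ft_force: [-9.9, -3.3, 15.2]
finger_gap: 0.098
```

The drawer is at its shut stop (496.5, with the force building). I'll release, rise clear and check.

Request:
arm_command([
  [[0,0,0],[0,0,0]],
  [[0,0,0],[0,0,0]],
  [[0,0,0],[0,0,0]],
  [[0,0,0],[0,0,0]],
  [[0,0,-0.01],[0,0,0]],
  [[0,0,-0.02],[0,0,0]],
  [[0,0,-0.03],[0,0,0]],
  [[0,0,-0.035],[0,0,0]],
  [[0,0,-0.035],[0,0,0]],
  [[0,0,-0.035],[0,0,0]],
  [[0,0,-0.02],[0,0,0]],
  [[-0.035,0,0],[0,0,0]],
  [[-0.035,0,0],[0,0,0]],
  [[-0.035,0,0],[0,0,0]],
  [[-0.02,0,0],[0,0,0]],
  [[0,0,0],[0,0,0]],
  [[0,0,0],[0,0,0]],
], jaw=0.026)

```text
time: 33.1
tcp_pos: [373.2, 318.4, 228.2]
orientation: [1.0, -0.013, 0.0, -0.001]
ft_force: [1.0, 0.4, 0.6]
finger_gap: 0.303
```

```bash
python3 - <<'E'
from h import *
stt();z=np.load('c0.npz')
a=shot('top','t8.png');b=shot('scene','s8.png')
for k,im in(('s',b),('t',a)):
  for n,P in(('before',z[k]),('now',cloud(im))):
    X,Y,Z=P[...,0],P[...,1],P[...,2]
    q=P[(X>480)&(X<512)&(Y>280)&(Y<350)&(Z>48)&(Z<62)]
    f=P[(X>515)&(X<550)&(Y>280)&(Y<350)&(Z>30)&(Z<60)]
    print(k,n,'bar',len(q),np.median(q[:,0]) if len(q) else 0,'face',len(f),np.median(f[:,0]) if len(f) else 0)
i=cv2.imread('pics/s8.png')[90:280,190:390];j=cv2.imread('pics/t8.png')[100:290,190:390]
cv2.imwrite('pics/b8.png',cv2.resize(np.hstack([i,j]),None,fx=2,fy=2,interpolation=2))
E
```

```text
t33.10 tcp [373.2 318.4 228.2] jaw deg -1.52 z [ 0.     0.002 -1.   ] F [1.   0.37 0.65] gap 0.303 q [-1.27  0.2   0.54  1.96 -0.12  1.02 -0.7 ]
s before bar 65 490.28256781505166 face 85 533.2721768957824
s now bar 96 491.5326729246132 face 201 534.6413610035056
t before bar 143 495.34241791961574 face 72 536.047218530749
t now bar 111 496.27174411580313 face 70 536.9501018625195
```

View pics/b8.png

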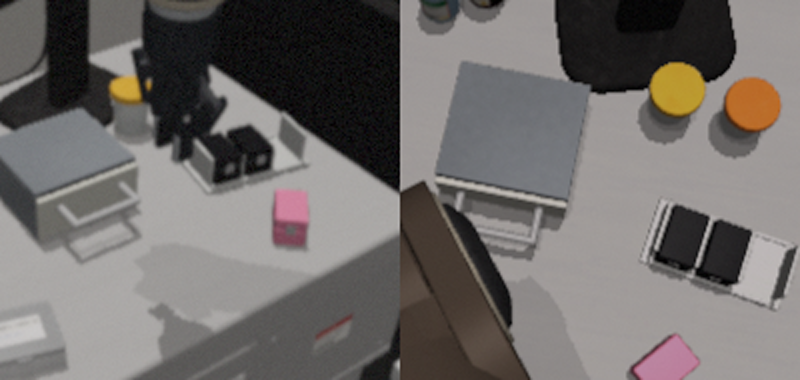

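The drawer is shut, with the bar and face back at their starting positions or about 1 mm further in. Both empties are in their bays, the bystanders have not moved, and the gripper is clear. I'll hand in.

```bash
python3 -c "
from cell import r
print(r.close_job())"
```

```text
the job is handed in; nothing more can be done
None
```

The job is done and handed in at about 33 s on the robot clock. The heavy case is standing on the tray in the shut drawer, and the two empty cases are in their bays.

- **Finding the heavy case:** I lifted all three. The left and middle ones read about -1 N and the right one -5.4 N, so the right one was heavy.
- **Placing it:** I set it on the cabinet top, pulled the drawer 110 mm to its stop, and re-gripped the case across its 42 mm. I then lowered it onto the tray and released it. The camera showed it upright with its long side front to back.
- **Closing:** I gripped the bar and pushed the drawer in until it stopped. The bar and face measure within about 1.5 mm of where they started, slightly further in.
- **Last checks:** In the final pictures both cups and the pink block look unmoved, and so does the visible part of the slide box. The gripper touches nothing.

- **Disagreements:** The cameras put the case 3–5 mm from the release position on the cabinet top, and the two views differed by 3–4 mm, so I aimed the second grip at the corrected position. In the tray, the scene camera put the case about 3 mm behind centre, within the 4 mm clearance at each end.
- **Other contact:** The wrist force sensor read about 9 N on the first reach for the handle, probably a finger brushing the drawer face.

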